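# Collapse the bare telescopic stand in the fluids lab

### The arm

A 6-joint arm with a two-finger parallel gripper is mounted at the origin on the work surface. World frame = base frame: x ahead of the robot, y to its left, z up, the work surface at z = 0. Lengths are in m, angles in rad, forces in N, time in s.
With the tool pointing down it reaches from about 0.35 to 0.85 m from the base axis. Payload 8.1 kg.
Tool frame: the origin (TCP) lies midway between the tips of the shut fingers; the grasp point (between the pads) lies 19 mm behind it (robot.grip_point_offset is the distance from the TCP to the grasp point, in m); z points along the fingers, y is the line along which they close (so a half turn about z gives the same grasp; the last joint's range is limited). The gripper opens to 93 mm and grips with 3 to 60 N. Pads are 15 mm wide; open, the fingers measure 128 mm over their backs; the gripper's body (75 mm by 188 mm) begins 65 mm behind the grasp point.
Start: joints at [-1.249, 0.13, 1.488, -0, 1.523, -0.085], TCP at [0.237, -0.551, 0.195] pointing down, gripper open.
Joint ranges: [-2.96, 2.96], [-0.89, 2.26], [0.02, 2.5], [-1.34, 4.48], [0, 2.73], [-2.66, 2.66]. Speed limits (rad/s): [2.39, 2.39, 2.79, 3.14, 3.14, 3.14].

### API

Orientations are given as a rotation vector (axis times angle).
In Python, from plant import robot, read_camera, job gives the robot as it stands.
- The arm moves only by the shell command python3 -m inch 'ROWS' [FORCE]. ROWS is JSON, one flat list of numbers, 5 for each row, row after row: the shift along the world's x, y, z in mm, then the turn about the world's z in degrees, then the opening in per cent of the stroke, from 0 (shut) to 100 (fully open). In form: [dx, dy, dz, yaw, hand, dx, dy, dz, yaw, hand, ...]. A call has 1 to 10 rows; each row is the pose to reach, as a shift and turn from the pose commanded when the call began; what a row does not reach only later rows make up. A row lasts 1/12 s, in which the tool goes at most 41.7 mm and 7.16 degrees, less where a joint would pass 70% of its speed; a pose out of reach is approached as far as the arm can. A call with a gripper value outside its range is refused whole. The fingers move at their own pace and stop on an object; FORCE is the grip in N (left out, the last holds). Time passes only in rows, so rows that repeat a pose let the fingers close. It gives the time, the measured TCP pose, the force, the opening and the grip force at its end, in the units of the state.
- robot.read_state(): the state, without advancing time (a new reading comes with each control period).
- read_camera(name): name is "scene" or "top"; returns a dict with "image" (400x640x3 uint8, blue, green, red), "K" (3x3 intrinsics, pixels), "extrinsics" (4x4, takes a point from world to camera coordinates). Camera axes: x right, y down, z forward; pixel columns grow to the right and rows downward; lengths in m; the calibration is good to about 2 mm. A picture is of the moment at which its call begins. There is no depth.
- job.close_job(): hands the job in; it is judged then, once.
The state is a dict: "t": time; "q": joint angles; "dq": joint speeds; "joint_torque": joint torques, N m; "tool_pos": TCP position; "orientation": TCP orientation; "force": force on the tool from outside, world axes, zero at the start; "wrist_torque": the same for the moment, N m; "opening": finger opening in m; "gripper_force": force on a finger pad.
Only numpy, scipy, OpenCV 4.12 (cv2) and the standard library are available. Lean on these libraries where they do the work, as an engineer would, in place of code of your own. Each camera call takes 0.05 s, during which the arm holds its last target. There are 200 camera calls.

### The job

Put the bare telescopic stand (the one with only a flat cap on top, nothing on it) away by pressing it straight down from above until it is fully collapsed: first the innermost tube fully home into the middle tube, then the middle tube fully home into the base tube. Leave the other stand, the one that carries the small funnel, at the height it is set to.

Things in the scene. Friction and masses are not known exactly. Their poses are not given: they have to be found in the camera images.
- cap_top (a point): Centre of the flat top of the round black cap (44 mm across, 10 mm thick) on the bare stand: where to press. The stand is upright, round about its axis and fixed: foot disc 100 mm across, 14 mm thick; base tube 40 mm across with a 48 mm rim, its top 110 mm above the surface. The cap top is at 132 mm + bare_inner + bare_middle above the surface (132 mm collapsed). z is up.
- bare_inner (a joint): How far the bare stand's inner tube (20 mm across, carrying the cap) is drawn out of the middle tube, in m: 0 is fully home, the cap resting on the middle tube's collar; at most 0.06. Friction about 3 N; it stays where left. A push on the cap moves this tube first; once it is home the same push moves the middle tube.
- bare_middle (a joint): How far the bare stand's middle tube (31 mm across, with a dark collar 40 mm across and 12 mm tall on top) is drawn out of the base tube, in m: 0 is fully home, its collar resting on the base tube's rim; at most 0.06. Friction about 9 N; it stays where left.
- funnel_rim (a point): Centre of the top rim of the small red funnel (104 mm across, 85 mm tall) carried by the other telescopic stand, which must be left as it is. That stand is upright and fixed, with the same foot, base tube and middle tube; the rim is 0.25 to 0.31 m above the surface. z is up.
There are look-alikes about, which are no part of the job. There is more than one size of the part that bears cap_top; the job needs the middle-sized.

How it is judged:
On the way, in this order (a step that is already met when the one before it is completed fails the run):
1. the inner tube of the bare stand is home (within 8 mm) while its middle tube is still drawn out by more than 20 mm (value of joint bare_inner below 0.008 m and value of joint bare_middle above 0.02 m), for 0.05 s.
2. the middle tube is home too (within 8 mm) (value of joint each of bare_inner, bare_middle below 0.008 m), for 0.2 s.
At the end, for the whole second after the job is handed in: Both the inner and the middle tube of the bare stand are home, each within 8 mm, and the rim of the funnel on the other stand is within 15 mm of where it was at the start (all of step 2 and distance of funnel_rim from where it was at the start of the episode below 0.015 m); the robot touches nothing.
It fails at once if the stand with the funnel is pushed down or pulled up by more than 15 mm (distance of funnel_rim from where it was at the start of the episode above 0.015 m).
It also fails if it takes over 32 s, if anything falls off the work surface, if the arm or the gripper's body presses on something with over 40 N, if the wrist force passes 120 N, or if a joint passes its speed limit or range.

## Working session

There is one attempt and no reset: what is moved stays moved. The work goes in short steps, Python scripts to look and compute and a shell command to move; the robot and the scene stay as the last step left them, time stands still between calls to the robot, and variables do not carry over. Pictures are saved under pics/ and viewed, at most 10 in all, crops included, and the job is handed in when it is done.

```bash
mkdir -p pics
cat > h.py <<'E'
import cv2,numpy as np
from plant import robot,read_camera,job
def ray(c,u,v):
    R=c["extrinsics"][:3,:3];t=c["extrinsics"][:3,3]
    return -R.T@t, R.T@np.linalg.inv(c["K"])@np.array([u,v,1.])
def onz(c,u,v,z):
    o,d=ray(c,u,v);return o+d*(z-o[2])/d[2]
def proj(c,p):
    q=c["K"]@(c["extrinsics"]@np.r_[p,1])[:3];return q[:2]/q[2]
E
python3 - <<'E'
from h import *
for n in("scene","top"):
    c=read_camera(n);c={k:np.array(v) for k,v in c.items() if k in("image","K","extrinsics")}
    cv2.imwrite(f"pics/{n}0.png",c["image"]);np.savez(f"{n}0.npz",**c);print(n,ray(c,320,200),c["K"][0,0])
print(robot.read_state())
E
```

```text
scene (array([ 1.11329173, -0.60138923,  0.80684666]), array([-0.52920447,  0.5466959 , -0.6489556 ])) 448.799832566036
top (array([ 0.4734374 , -0.03909456,  1.28911738]), array([ 0.07916706,  0.03268618, -0.99639424])) 510.6560094282286
{'t': 0.1, 'q': array([-1.24940164e+00,  1.31071943e-01,  1.48918288e+00,  2.99933968e-05,
        1.52299245e+00, -8.53782005e-02]), 'dq': array([ 0.0001262 ,  0.00020047, -0.00233184, -0.00031657, -0.00097816,
        0.00033785]), 'joint_torque': array([ 2.34613704e-03, -5.61342359e+01, -4.93096411e+01,  7.71766459e-02,
        2.91069690e-02, -6.28233806e-05]), 'tool_pos': array([ 0.23725642, -0.55049474,  0.19379369]), 'orientation': array([-3.07522645e+00, -6.34226425e-01,  2.59135121e-04]), 'force': array([ 0.14783103, -0.71305297, -0.66836987]), 'wrist_torque': array([ 0.01286505, -0.03163817, -0.00839407]), 'gripper_force': 0.0, 'opening': 0.09291889611447642}
```

View pics/scene0.png

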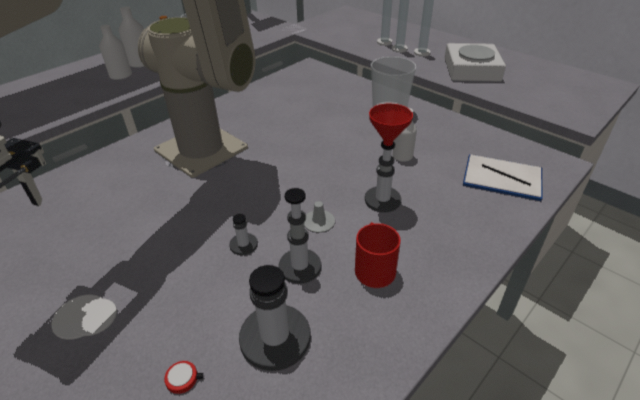

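View pics/top0.png

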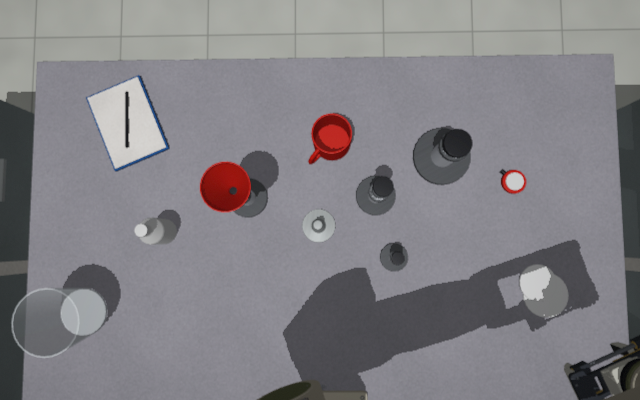

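Both views show three capped stands. The middle-sized one has its cap at about (382,187) in the top view and (295,196) in the scene view. The funnel stand is at (226,187) top and (390,125) scene. Next I measure the cap.

Run:
```python
from h import *
S=np.load("scene0.npz");T=np.load("top0.npz")
def blob(c,u,v,th,r):
    m=(c["image"].max(2)<th).astype(np.uint8);k=np.zeros_like(m);cv2.circle(k,(u,v),r,1,-1);m*=k
    n,l,s,ce=cv2.connectedComponentsWithStats(m);i=1+np.argmax(s[1:,4]);return s[i],ce[i]
for th in(25,35,45):
    st,ct=blob(T,382,187,th,18);ss,cs=blob(S,295,196,th,14)
    print(th,st,ct,ss,cs)
    a,d=ray(T,*ct);b,e=ray(S,*cs)
    A=np.c_[d,-e];x=np.linalg.lstsq(A,b-a,rcond=None)[0];p,q=a+d*x[0],b+e*x[1];print((p+q)/2,np.linalg.norm(p-q))
f=onz(T,376,195,.014);print("foot",f,"px/mm check dia", 44e-3*T["K"][0,0]/(1.289-.23))
for h in(.19,.21,.23,.25): print(h,proj(S,[f[0],f[1],h]),proj(T,[f[0],f[1],h]))
im=np.hstack([cv2.resize(c["image"][y-60:y+60,x-40:x+40],None,fx=5,fy=5,interpolation=2) for c,x,y in((S,298,230),(T,380,192))])
cv2.imwrite("pics/crop.png",im)
```

```text
Traceback (most recent call last):
ValueError: attempt to get argmax of an empty sequence
```

Run:
```python
from h import *
S=np.load("scene0.npz");T=np.load("top0.npz")
def blob(c,u,v,th,r):
    m=(c["image"].max(2)<th).astype(np.uint8);k=np.zeros_like(m);cv2.circle(k,(u,v),r,1,-1);m*=k
    n,l,s,ce=cv2.connectedComponentsWithStats(m);i=1+np.argmax(s[1:,4]);return s[i],ce[i]
print(T["image"][187,366:400].max(1),T["image"][172:205,382].max(1),S["image"][184:206,295].max(1))
for th in(35,45,55):
    st,ct=blob(T,382,187,th,18);ss,cs=blob(S,295,196,th,14)
    print(th,st,ct,ss,cs)
    a,d=ray(T,*ct);b,e=ray(S,*cs)
    A=np.c_[d,-e];x=np.linalg.lstsq(A,b-a,rcond=None)[0];p,q=a+d*x[0],b+e*x[1];print((p+q)/2,np.linalg.norm(p-q))
f=onz(T,376,195,.014);print("foot",f,"px/mm check dia", 44e-3*T["K"][0,0]/(1.289-.23))
for h in(.19,.21,.23,.25): print(h,proj(S,[f[0],f[1],h]),proj(T,[f[0],f[1],h]))
im=np.hstack([cv2.resize(c["image"][y-60:y+60,x-40:x+40],None,fx=5,fy=5,interpolation=2) for c,x,y in((S,298,230),(T,380,192))])
cv2.imwrite("pics/crop.png",im)
```

```text
[ 88  88  88  83  93 105  51  40  55  54  53  53  53  53  52  52  52  51
  51  51  49  50  50  50  49  49  46  85 139 146 145 144 142 146] [ 82  82  83  74  53  45  46  46  48  48  48  49  51  50  51  52  53  53
  54  55  55  56  57  54  59  85 150 161  84  79  89  90  90] [120 120 119  98  52  29  25  24  24  23  25  23  26  25  22  24  25  22
  14  21  63  87]Traceback (most recent call last):
  File "<stdin>", line 8, in <module>
  File "<stdin>", line 5, in blob
    return _wrapfunc(a, 'argmax', axis=axis, out=out, **kwds)
    return bound(*args, **kwds)
ValueError: attempt to get argmax of an empty sequence
```

Run:
```python
from h import *
S=np.load("scene0.npz");T=np.load("top0.npz")
def blob(c,u,v,th,r):
    m=(c["image"].max(2)<th).astype(np.uint8);k=np.zeros_like(m);cv2.circle(k,(u,v),r,1,-1);m*=k
    n,l,s,ce=cv2.connectedComponentsWithStats(m);i=1+np.argmax(s[1:,4]);return s[i],ce[i]
st,ct=blob(T,382,187,65,14);ss,cs=blob(S,295,196,60,13)
print(st,ct,ss,cs)
a,d=ray(T,*ct);b,e=ray(S,*cs)
x=np.linalg.lstsq(np.c_[d,-e],b-a,rcond=None)[0];p,q=a+d*x[0],b+e*x[1];print("cap mid",(p+q)/2,np.linalg.norm(p-q))
f=onz(T,376,195,.014);print("foot",f)
for h in(.19,.21,.23,.25): print(h,onz(T,*ct,h),proj(S,[f[0],f[1],h]),proj(T,[f[0],f[1],h]))
im=np.hstack([cv2.resize(c["image"][y-60:y+60,x-40:x+40],None,fx=5,fy=5,interpolation=2) for c,x,y in((S,298,230),(T,380,192))])
cv2.imwrite("pics/crop.png",im)
```

```text
[370 176  24  21 372] [381.80913978 185.70430108] [285 188  20  16 261] [294.59003831 195.75862069]
cap mid [ 0.58789089 -0.13351238  0.22118284] 0.0010756073195712587
foot [ 0.58638995 -0.13748226  0.014     ]
0.19 [ 0.59086567 -0.1366835   0.19      ] [293.24244212 207.88232107] [382.20916307 187.76378991]
0.21 [ 0.58872889 -0.13490773  0.21      ] [292.7134218  200.56782448] [383.04203241 186.79315708]
0.23 [ 0.58659212 -0.13313196  0.23      ] [292.16941439 193.0461091 ] [383.90613867 185.78612048]
0.25 [ 0.58445534 -0.13135619  0.25      ] [291.60977388 185.30824266] [384.80327276 184.74059298]
```

View pics/crop.png

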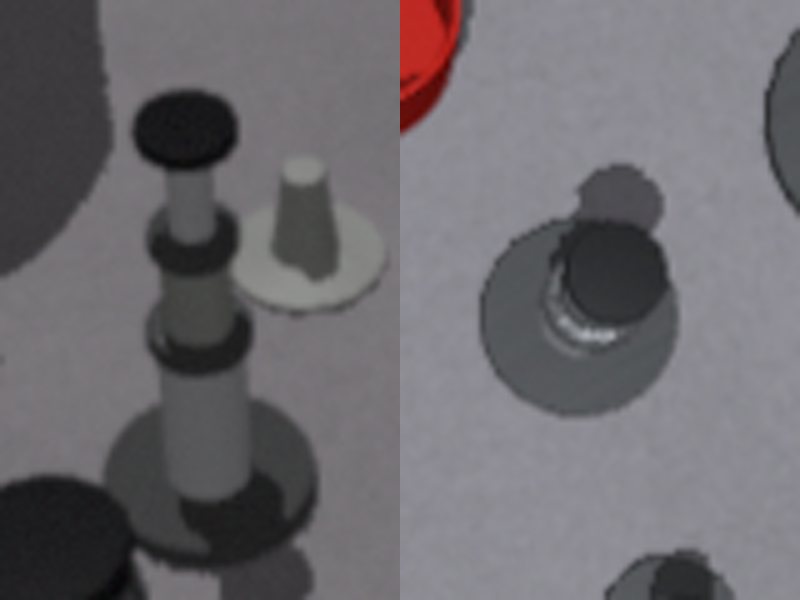

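The foot disc and cap agree on an axis near (0.587, -0.136), with the cap top at about 0.222 m. The foot and cap sizes match the middle stand. I'll approach high with the fingers shut.

```bash
python3 -m inch '[0,0,40,0,0, 0,0,80,0,0, 0,0,115,0,0, 25,30,125,0,0, 50,59,125,0,0, 75,89,125,0,0, 100,119,125,0,0, 125,148,125,0,0, 150,178,125,0,0, 175,207,125,0,0]' 20; python3 -m inch '[25,30,0,0,0, 50,59,0,0,0, 75,89,0,0,0, 100,119,0,0,0, 125,148,0,0,0, 150,178,0,0,0, 175,208,0,0,0, 175,208,0,0,0, 175,208,-20,0,0, 175,208,-40,0,0]'
python3 - <<'E'
from h import *
for n in("scene","top"):
    c=read_camera(n);np.savez(f"{n}1.npz",**{k:np.array(c[k]) for k in("image","K","extrinsics")})
    p=robot.read_state()["tool_pos"];print(n,p,proj(c,p))
    if n=="scene":cv2.imwrite("pics/s1.png",cv2.resize(c["image"][90:290,200:440],None,fx=3,fy=3))
E
```

```text
t: 0.93
tool_pos: [0.4131, -0.3422, 0.3194]
orientation: [-3.076, -0.634, 0.0]
force: [-0.4, -0.5, -0.1]
opening: 0.0309
gripper_force: 0.0
t: 1.77
tool_pos: [0.5885, -0.1354, 0.2802]
orientation: [3.075, 0.637, 0.003]
force: [-0.3, 0.8, 0.3]
opening: 0.0003
gripper_force: 0.0
scene [ 0.58616923 -0.13515066  0.27397681] [291.69702042 175.15148731]
top [ 0.58550529 -0.1353235   0.2751278 ] [384.90068216 183.81815819]
```

View pics/s1.png

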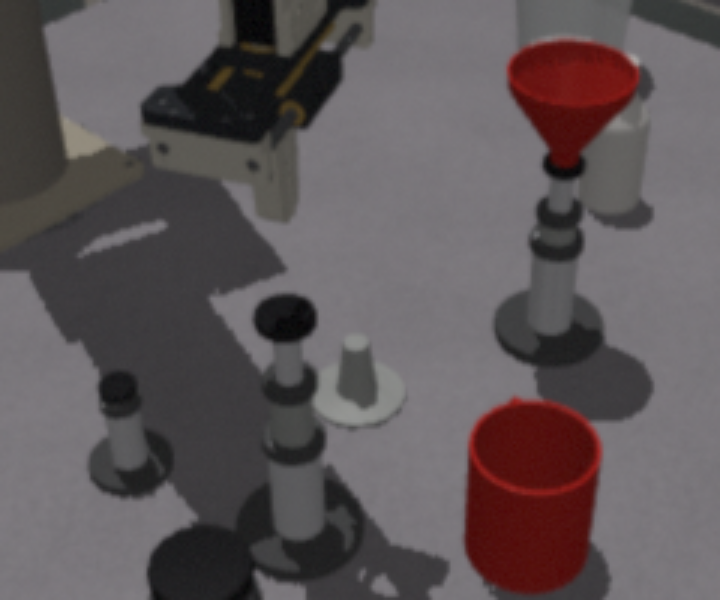

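The fingertips show at (292,161), about 10 px above the projected TCP. The arm was still moving, so I check again now that it has settled.

Run:
```python
from h import *
p=robot.read_state()["tool_pos"]
S=read_camera("scene");print(p,proj(S,p));p=robot.read_state()["tool_pos"];T=read_camera("top");print(p,proj(T,p))
im=np.hstack([cv2.resize(c["image"][y-60:y+60,x-40:x+40],None,fx=5,fy=5,interpolation=2) for c,x,y in((S,295,180),(T,380,192))])
cv2.imwrite("pics/crop2.png",im)
```

```text
[ 0.58550529 -0.1353235   0.2751278 ] [291.36514906 174.58570593]
[ 0.58603442 -0.13568432  0.2773948 ] [385.1853577  183.42617589]
```

View pics/crop2.png

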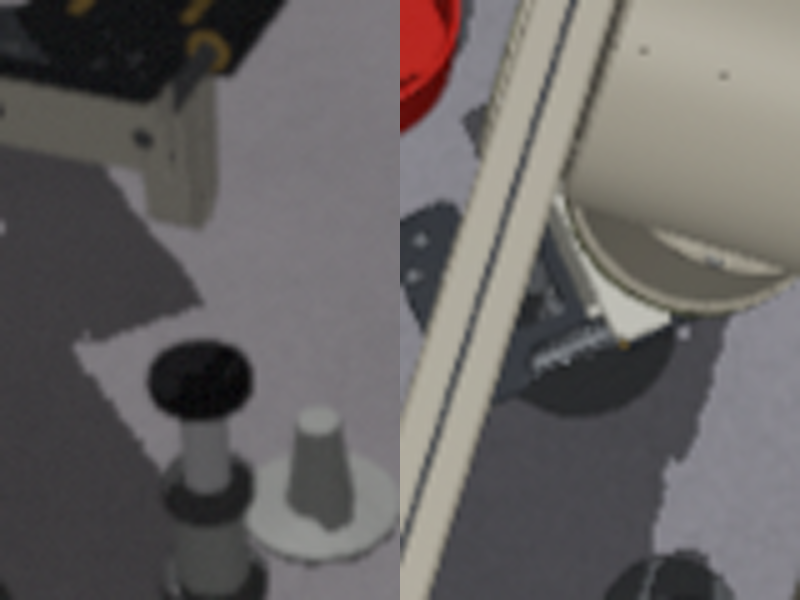

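The fingertips still sit about 10 px higher in the image than the TCP projects. I'll draw the expected gripper geometry over both the start pictures and the current one to see whether the pose reading is biased.

Run:
```python
from h import *
from scipy.spatial.transform import Rotation as R
S0=np.load("scene0.npz");T0=np.load("top0.npz");S=read_camera("scene")
s=robot.read_state();print(s["tool_pos"],s["q"],s["force"])
def draw(c,pos,rv,op,x0,y0,w,h,f):
    im=cv2.resize(c["image"][y0:y0+h,x0:x0+w],None,fx=f,fy=f,interpolation=2).copy();M=R.from_rotvec(rv)
    def P(l):u=proj(c,pos+M.apply(l));return tuple(int(a) for a in (u-[x0,y0])*f)
    cs=[(a,b,-.084) for a,b in((-.0375,-.094),(.0375,-.094),(.0375,.094),(-.0375,.094))]
    for i in range(4):cv2.line(im,P(cs[i]),P(cs[(i+1)%4]),(0,255,0),1)
    cv2.circle(im,P((0,0,0)),4,(0,0,255),1)
    for sg in(-1,1):cv2.line(im,P((0,sg*op/2,0)),P((0,sg*op/2,-.084)),(255,0,255),1)
    return im
p0=np.array([.2373,-.5505,.1938]);r0=np.array([-3.0752,-.6342,0])
a=draw(S,s["tool_pos"],s["orientation"],0,240,80,130,150,4)[:, :520]
b=draw(T0,p0,r0,.093,540,320,100,80,2.8)
e=draw(S0,p0,r0,.093,0,100,93,150,3)
im=np.zeros((600,800,3),np.uint8);im[:,:520]=a;im[:b.shape[0],520:520+b.shape[1]]=b[:,:280];im[230:230+370,520:520+279]=e[:370,:279]
cv2.imwrite("pics/ov.png",im)
```

```text
[ 0.58736166 -0.13637284  0.28057318] [-3.13120261e-01  1.19125803e-01  1.34558136e+00 -4.44894680e-05
  1.67655604e+00  8.51320302e-01] [-0.87437865  0.23525283  1.28612496]
```

View pics/ov.png

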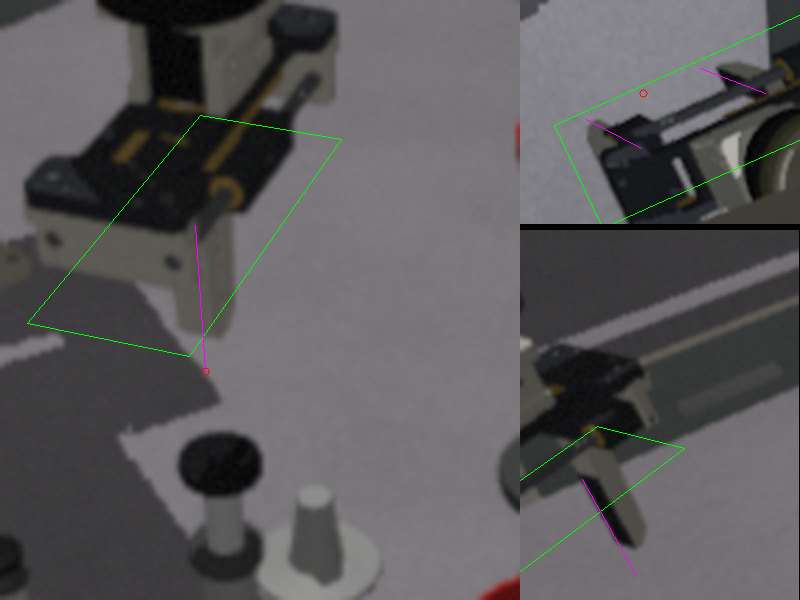

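Both the start and current views show the drawn finger tips about 20 mm above the nominal TCP. The shift is purely vertical, since the top view moves outward, so xy holds. I descend in small guarded steps and let the force show the contact.

```bash
python3 -m inch '[1,2,-10,0,0, 1,2,-20,0,0, 1,2,-30,0,0, 1,2,-40,0,0, 1,2,-45,0,0, 1,2,-50,0,0, 1,2,-55,0,0, 1,2,-60,0,0, 1,2,-62,0,0, 1,2,-62,0,0]' ; python3 -m inch '[0,0,-4,0,0, 0,0,-8,0,0, 0,0,-12,0,0, 0,0,-16,0,0]'; python3 -m inch '[0,0,-4,0,0, 0,0,-8,0,0, 0,0,-12,0,0, 0,0,-16,0,0]'
```

```text
t: 2.85
tool_pos: [0.5882, -0.134, 0.2171]
orientation: [-3.076, -0.634, 0.001]
force: [0.6, 0.3, -0.5]
opening: 0.0003
gripper_force: 0.0
t: 3.18
tool_pos: [0.5884, -0.134, 0.2014]
orientation: [3.077, 0.635, 0.0]
force: [-0.0, -0.2, 1.1]
opening: 0.0005
gripper_force: 0.0
t: 3.52
tool_pos: [0.5885, -0.1341, 0.1856]
orientation: [3.077, 0.635, 0.0]
force: [-0.9, 0.0, 3.1]
opening: 0.0008
gripper_force: 1.4
```

Run:
```python
from h import *
S=read_camera("scene");print(robot.read_state()["force"])
cv2.imwrite("pics/s2.png",cv2.resize(S["image"][120:280,220:420],None,fx=4,fy=4,interpolation=2)[:600])
```

```text
[ 1.46281052 -0.45881988  1.74395296]
```

View pics/s2.png

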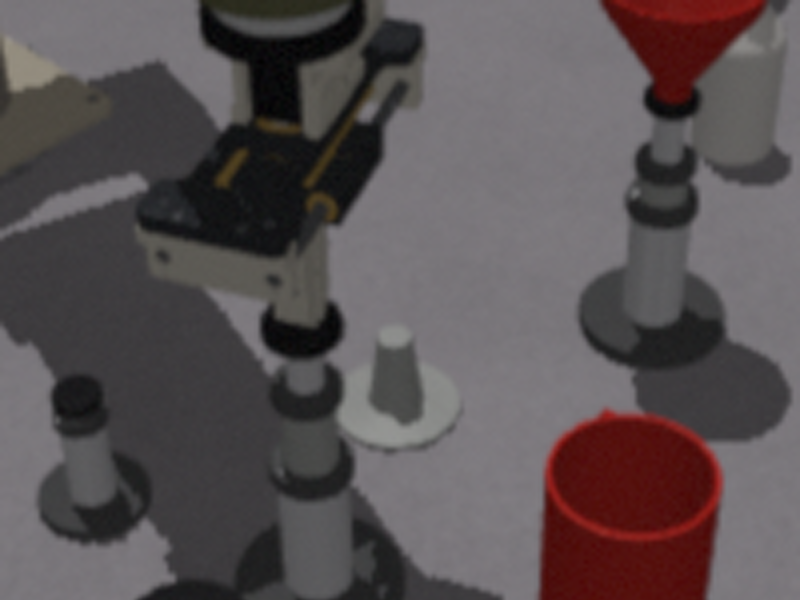

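The finger tip presses the cap near its centre at (302,325). The inner tube is moving in and the middle tube is still out. Continuing.

```bash
for i in 1 2 3; do python3 -m inch '[0,0,-3,0,0, 0,0,-6,0,0, 0,0,-9,0,0, 0,0,-12,0,0]'|egrep 'tool|force'; done
python3 - <<'E'
from h import *
S=read_camera("scene")
cv2.imwrite("pics/s3.png",cv2.resize(S["image"][120:280,220:420],None,fx=4,fy=4,interpolation=2)[:600])
E
```

```text
tool_pos: [0.5884, -0.134, 0.1735]
force: [-1.3, 0.2, 2.5]
gripper_force: 1.3
tool_pos: [0.5884, -0.134, 0.1614]
force: [-0.9, 0.3, 2.7]
gripper_force: 1.3
tool_pos: [0.5885, -0.1341, 0.1499]
force: [-3.4, 2.2, 7.6]
gripper_force: 3.8
```

View pics/s3.png

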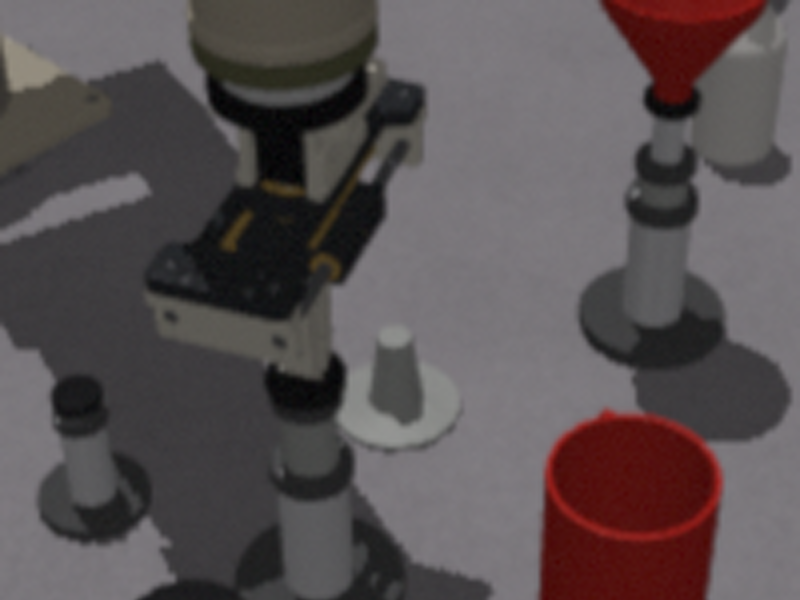

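The cap now rests on the collar, so the inner tube is home, and the middle tube is still out by about 35–40 mm. Step 1 is met and I press on.

```bash
for i in 1 2; do python3 -m inch '[0,0,-3,0,0, 0,0,-6,0,0, 0,0,-9,0,0, 0,0,-12,0,0]'|egrep 'tool|force'; done; python3 -m inch '[0,0,-2,0,0, 0,0,-4,0,0, 0,0,-6,0,0]'|egrep 'tool|force'
```

```text
tool_pos: [0.5885, -0.134, 0.1383]
force: [-3.8, 0.8, 7.4]
gripper_force: 3.8
tool_pos: [0.5885, -0.1341, 0.1263]
force: [-3.2, 0.4, 8.3]
gripper_force: 3.8
tool_pos: [0.5885, -0.1341, 0.1203]
force: [-4.5, 0.5, 7.8]
gripper_force: 3.8
```

```bash
for i in 1 2 3; do python3 -m inch '[0,0,-2,0,0, 0,0,-3,0,0, 0,0,-4,0,0]'|egrep 'tool|force'; done
```

```text
tool_pos: [0.5885, -0.1341, 0.1162]
force: [-4.5, -0.0, 6.6]
gripper_force: 3.7
tool_pos: [0.5885, -0.134, 0.1123]
force: [-2.8, 0.5, 6.9]
gripper_force: 3.7
tool_pos: [0.5885, -0.1341, 0.1083]
force: [-3.9, 1.8, 13.2]
gripper_force: 7.0
```

```bash
python3 -m inch '[0,0,-1,0,0, 0,0,-1,0,0, 0,0,-1,0,0, 0,0,-1,0,0]'|egrep 'tool|force'; python3 -m inch '[0,0,8,0,0, 0,0,30,0,0, 0,0,60,0,0, 0,0,90,0,0, 0,0,120,0,0, 0,0,140,0,0, 0,0,140,0,0, 0,0,140,0,0]'
python3 - <<'E'
from h import *
S=read_camera("scene")
cv2.imwrite("pics/s4.png",cv2.resize(S["image"][120:280,220:420],None,fx=4,fy=4,interpolation=2)[:600])
E
```

```text
tool_pos: [0.5886, -0.1341, 0.1082]
force: [-6.8, 1.0, 12.7]
gripper_force: 6.4
t: 7.28
tool_pos: [0.5894, -0.1344, 0.2483]
orientation: [3.075, 0.634, 0.005]
force: [0.5, -0.3, -0.6]
opening: 0.0003
gripper_force: 0.0
```

View pics/s4.png

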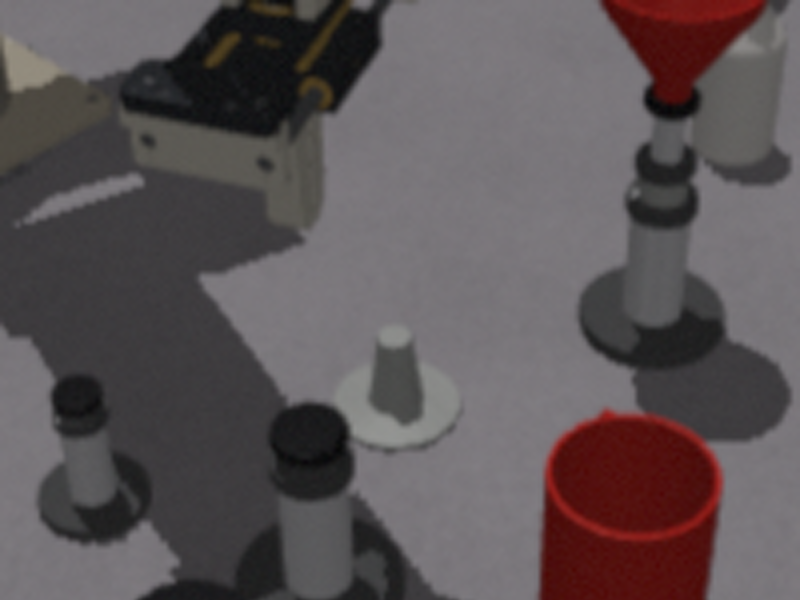

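The stand looks collapsed: the cap is at (297,227.5), against about 228 expected for 132 mm. The funnel stand is unchanged. Time is plentiful, so I press once more, slightly deeper, to confirm the hard stop.

```bash
python3 -m inch '[0,0,-40,0,0, 0,0,-80,0,0, 0,0,-115,0,0, 0,0,-130,0,0, 0,0,-135,0,0, 0,0,-139,0,0, 0,0,-141,0,0, 0,0,-142,0,0]'|egrep 'tool|force';python3 -m inch '[0,0,-1,0,0, 0,0,-2,0,0, 0,0,-2,0,0]'|egrep 'tool|force'
```

```text
tool_pos: [0.5865, -0.1333, 0.1078]
force: [-24.9, 7.7, 44.4]
gripper_force: 22.5
tool_pos: [0.5867, -0.1334, 0.1077]
force: [-29.2, 8.1, 49.7]
gripper_force: 24.8
```

The stop is firm: 50 N with no travel. I retract clear of everything and hand in.

```bash
python3 -m inch '[0,0,8,0,0, 0,0,30,0,0, 0,0,60,0,0, 0,0,90,0,0, 0,0,120,0,0, 0,0,140,0,0, 0,0,140,0,0, 0,0,140,0,0, 0,0,140,0,0]' && python3 -c "
from plant import robot,job
print(robot.read_state()['force'],job.close_job())"
```

```text
t: 9.0
tool_pos: [0.5874, -0.1337, 0.2401]
orientation: [-3.075, -0.634, 0.005]
force: [-0.3, -0.6, -0.5]
opening: 0.0005
gripper_force: 0.0
the job is handed in; nothing more can be done
[-0.29386317 -0.61136565 -0.537366  ] None
```

I collapsed the bare stand fully, inner tube first and then the middle tube, confirmed by a firm stop at about 50 N. The arm never approached the funnel stand, the robot was clear at 9.0 s, and the job is handed in (no verdict was returned).

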